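Release the large balls from the lever dispenser

TASK

Two lever-operated ball dispensers stand on the workshop bench; let the three large steel balls out of theirs: with the fingertips press down the paddle on its rocking lever, so that the other end lifts the gate, keep it down until all three have rolled into its catch tray, then let go so that the gate falls shut. Press on the paddle only: do not touch or pick up any ball or the gate, and leave the dispenser with the small balls shut. Nothing is to be picked up, and the parts and tools lying about stay where they are.

Things in the scene. Friction and masses are not known exactly. Their poses are not given: they have to be found in the camera images.
- disp_big: Large-ball dispenser, fixed to the bench. Origin: on the bench, straight below the lever's pivot; x from paddle to gate, y uphill along the lane, z up. Lane at x = 100 mm, floor 60 mm up at the gate (y = 0), falling 8 degrees towards -y. Balls wait at y 0 to 100; open clear catch tray at y -28 to -123 mm (inside 44 mm wide). Pivot cheek plates: tops 139 mm up, 36 mm over both. Lane 33 mm wide.
- disp_small: Small-ball dispenser, fixed to the bench. Origin: on the bench, straight below the lever's pivot; x from paddle to gate, y uphill along the lane, z up. Lane at x = 100 mm, floor 60 mm up at the gate (y = 0), falling 8 degrees towards -y. Balls wait at y 0 to 100; open clear catch tray at y -28 to -123 mm (inside 44 mm wide). Pivot cheek plates: tops 139 mm up, 36 mm over both. Lane 18 mm wide.
- lever_big (a joint): large-ball dispenser's rocking lever along x, pivot 125 mm up, rad: 0 = gate shut (rest), 0.36 = paddle fully down at its stop. Spring return; the paddle needs about 2 N to start, 3 to 4 N fully down. The large balls pass from about 0.27 on; with the gate up they reach the tray in 1 to 2 s.
- lever_small (a joint): small-ball dispenser's rocking lever along x, pivot 125 mm up, rad: 0 = gate shut (rest), 0.36 = paddle fully down at its stop. Spring return; the paddle needs about 2 N to start, 3 to 4 N fully down. 
- paddle_big: black press paddle of the large-ball lever, flat, 46 (along lever) x 40 x 8 mm, nothing of the dispenser below it. Origin: centre of its top face, 137 mm up and 115 mm from the pivot when the gate is shut; x points to the pivot. Fully down it is 41 mm lower and slopes 0.36 rad down away from the pivot; its horizontal distance to the pivot stays within 5 mm.
- paddle_small: black press paddle of the small-ball lever, flat, 46 (along lever) x 40 x 8 mm, nothing of the dispenser below it. Origin: centre of its top face, 137 mm up and 115 mm from the pivot when the gate is shut; x points to the pivot. Fully down it is 41 mm lower and slopes 0.36 rad down away from the pivot; its horizontal distance to the pivot stays within 5 mm.
- gate_big: steel gate plate hanging from the far end of the large-ball lever, 100 mm beyond the pivot, 46 x 3 x 52 mm, down to 4 mm above the lane floor; origin at its top centre, 116 mm up
- big1: large steel ball, 30 mm across, about 110 g; origin at its centre
- big2: large steel ball, 30 mm across, about 110 g; origin at its centre
- big3: large steel ball, 30 mm across, about 110 g; origin at its centre
- small1: small steel ball, 15 mm across, about 14 g; origin at its centre
- small2: small steel ball, 15 mm across, about 14 g; origin at its centre
- small3: small steel ball, 15 mm across, about 14 g; origin at its centre
- bolt: hex bolt standing on its head, 24 mm across, 65 mm tall; origin under its head
- nut: loose hex nut, 30 mm across, 16 mm high; origin under its centre
- spool: grey plastic spool standing on end, 54 mm across, 40 mm high; origin under its centre
- jar: closed jar with a metal cap, 60 mm across, 85 mm high; origin under its centre
- drawer: clear plastic parts drawer (140 x 90 x 55 mm) with nuts in it; origin under its centre
- driver: screwdriver lying on the bench, 190 mm long
- wrench: wrench lying on the bench, 170 mm long

How it is judged:
By the outcome, as a careful person would: the job done as asked, in the order asked, and still so for the second after the job is handed in, with the robot touching nothing.
It also fails if it takes over 35 s, if anything falls off the work surface, if the arm or the gripper's body presses on something with over 40 N, if the wrist force passes 120 N, or if a joint passes its speed limit or range.

ROBOT

A 6-joint arm with a two-finger parallel gripper is mounted at the origin on the work surface. World frame = base frame: x ahead of the robot, y to its left, z up, the work surface at z = 0. Lengths are in m, angles in rad, forces in N, time in s.
With the tool pointing down it reaches from about 0.25 to 0.8 m from the base axis. Payload 3.9 kg.
Tool frame: the origin (TCP) lies at the very end of the fingers, on their centre line; the grasp point (between the pads) lies arm.tcp_to_grasp behind it (arm.tcp_to_grasp is the distance from the TCP to the grasp point, in m); z points along the fingers, y is the line along which they close (so a half turn about z gives the same grasp; the last joint's range is limited). The gripper opens to 85 mm and grips with 20 to 120 N. Pads are 22 mm wide; open, the fingers measure 114 mm over their backs; the gripper's body (76 mm by 85 mm) begins 54 mm behind the grasp point. The pads swing forward as they close: fully open they stand 13 mm farther back than shut.
Start: joints at [1.185, 0.26, -0.138, 1.173, 0, 1.571], TCP at [0.198, 0.486, 0.231] pointing down, gripper open.
Joint ranges: [-2.78, 2.78], [-0.83, 1.72], [-1.28, 1.37], [-1.9, 2.12], [-1.57, 1.48], [-3.14, 3.14]. Speed limits (rad/s): [2.57, 2.57, 3.14, 3.14, 3.14, 3.14].

INTERFACE

Orientations are given as a 3x3 rotation matrix whose columns are the frame's x, y, z axes.
In Python, from bench import arm, snapshot gives the robot as it stands.
- The arm moves only by the tool jog_arm, never from a script. Its argument "increments" is a list that holds one entry, the list of rows, each a list of 7 numbers: the turn, a rotation vector about the tool's x, y, z in degrees, then the shift along the tool's x, y, z in m, then the closure in counts, from 0 (fully open) to 255 (shut). In form: [[[ax, ay, az, x, y, z, claw], ...]]. A call has exactly 5 rows; each row is the pose to reach, as a shift and turn from the pose commanded when the call began, along the tool's axes at that moment; what a row does not reach only later rows make up. A row lasts 1/10 s, in which the tool goes at most 50 mm and 8.59 degrees, less where a joint would pass 70% of its speed; a pose out of reach is approached as far as the arm can. A call with a gripper value outside its range is refused whole. The fingers move at their own pace and stop on an object; the grip force is fixed at half the most. Time passes only in rows, so rows that repeat a pose let the fingers close, or fill a call up. It gives the time, the measured TCP pose, the force, the opening and the grip force at its end, in the units of the state.
- arm.get_state(): the state, without advancing time (a new reading comes with each control period).
- snapshot(name): name is "scene" or "top" or "wrist"; returns a dict with "img" (420x560x3 uint8, red, green, blue), "mtx" (3x3 intrinsics, pixels), "dist_coeffs" ([k1, k2, p1, p2, k3] as OpenCV has them; the pictures are not rectified), "eye" and "rotation" of the camera in the world. Camera axes: x right, y down, z forward; pixel columns grow to the right and rows downward; lengths in m; the calibration is good to about 2 mm. A picture is of the moment at which its call begins. There is no depth.
- arm.finish_job(): hands the job in; it is judged then, once.
The state is a dict: "time_s": time; "qpos": joint angles; "joint_vel": joint speeds; "effort": joint torques, N m; "tool_pos": TCP position; "orientation": TCP orientation; "force": force on the tool from outside, world axes, zero at the start; "moment": the same for the moment, N m; "grip_width": finger opening in m; "grasp_force": force on a finger pad.
Only numpy, scipy, OpenCV 4.12 (cv2) and the standard library are available. Lean on these libraries where they do the work, as an engineer would, in place of code of your own. Each camera call takes 0.05 s, during which the arm holds its last target. There are 200 camera calls.

## Working session

There is one attempt and no reset: what is moved stays moved. The work goes in short steps, Python scripts to look and compute and a tool call to move; the robot and the scene stay as the last step left them, time stands still between calls to the robot, and variables do not carry over. Pictures are saved under pics/ and viewed, at most 10 in all, crops included, and the job is handed in when it is done.

Besides the shell and the picture viewer there is one more tool, called as name(argument=value, ...), one argument or row to a line, values as JSON. jog_arm: Moves the arm, as the interface text tells. Its arguments: {"type":"object","properties":{"increments":{"type":"array","items":{"type":"array","items":{"type":"array","items":{"type":"number"}}}}},"required":["increments"]}

```bash
mkdir -p pics
python3 - <<'E'
from bench import arm, snapshot
import cv2, pickle
for n in ("scene","top"):
    s=snapshot(n); pickle.dump(s,open(n+".pkl","wb"))
    cv2.imwrite(f"pics/{n}0.png",cv2.resize(s["img"][:,:,::-1],(800,600),interpolation=cv2.INTER_CUBIC))
    print(n,s["eye"],s["rotation"])
print(arm.get_state())
E
```

```text
scene [0.85576765 0.57911862 0.83040124] [[-0.88458952  0.34003154 -0.31918635]
 [ 0.46636316  0.64876747 -0.60133699]
 [ 0.00260417 -0.68079316 -0.73247109]]
top [ 0.40491701 -0.0072916   1.53011838] [[ 0.01814238 -0.9955074   0.09292938]
 [-0.99972406 -0.01944893 -0.01317323]
 [ 0.01492143 -0.09266475 -0.99558555]]
{'time_s': 0.1, 'qpos': array([ 1.18499669e+00,  2.60608751e-01, -1.39248221e-01,  1.17268084e+00,
       -3.01300533e-05,  1.57079120e+00]), 'joint_vel': array([-2.50474200e-04, -2.54413785e-03,  3.56209526e-03,  4.47297086e-05,
        1.37218180e-03,  4.90901382e-04]), 'effort': array([ 4.91357641e-04, -4.06506693e+01,  2.54527241e+01,  1.00936843e-02,
        2.26178253e-05,  1.56870698e-06]), 'tool_pos': array([0.19733771, 0.48584441, 0.23055006]), 'orientation': array([[-9.26499772e-01,  3.76294803e-01, -6.27405212e-04],
       [ 3.76295324e-01,  9.26498348e-01, -1.62481909e-03],
       [-3.01210866e-05, -1.74148417e-03, -9.99998483e-01]]), 'force': array([-0.764429  , -0.12442637, -0.56458425]), 'moment': array([ 0.02287819, -0.0205099 , -0.01621508]), 'grasp_force': 0.0, 'grip_width': 0.08571183095676542}
```

View pics/scene0.png

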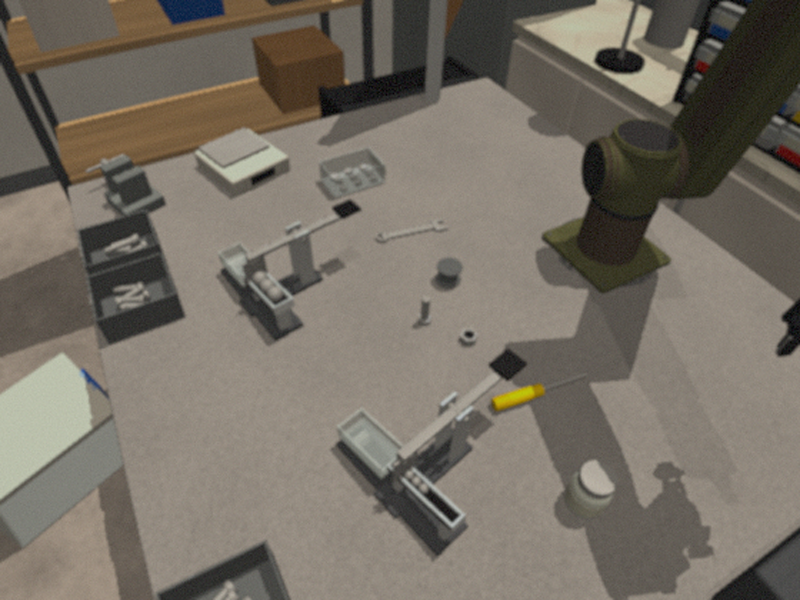

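View pics/top0.png

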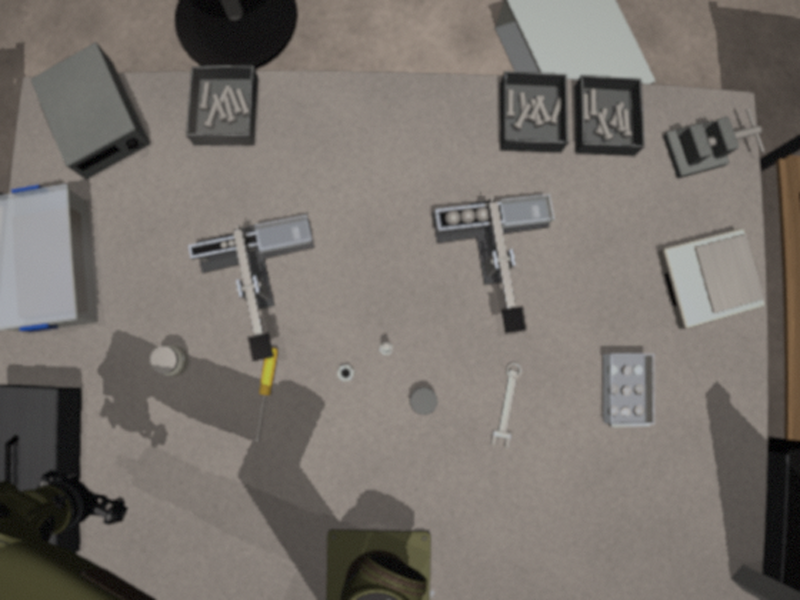

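The large-ball dispenser is the one on the right in the top view: paddle about (513,320), pivot (503,260), and three large balls at (453–482,216). In the scene view its paddle is at (347,209). I'll enlarge both views of it.

Run:
```python
import cv2,pickle,numpy as np
t=pickle.load(open("top.pkl","rb"))["img"];s=pickle.load(open("scene.pkl","rb"))["img"]
a=cv2.resize(t[125:245,295:395],None,fx=5,fy=5,interpolation=cv2.INTER_CUBIC) # 500x600
b=cv2.resize(s[125:245,195:255],None,fx=5,fy=5,interpolation=cv2.INTER_CUBIC) # 300x600
cv2.imwrite("pics/c1.png",np.hstack([a,b])[:,:,::-1])
for n,im,(r0,r1,c0,c1) in (("top",t,(205,240,340,380)),("scene",s,(132,160,225,260))):
    g=cv2.cvtColor(im,cv2.COLOR_RGB2GRAY)[r0:r1,c0:c1]; m=(g<50).astype(np.uint8)
    k,l,st,ce=cv2.connectedComponentsWithStats(m); 
    for i in range(1,k):
        if st[i,4]>20: print(n,st[i],ce[i]+[c0,r0])
```

```text
top [ 12  11  15  16 197] [359.03045685 223.46192893]
scene [  9   9  17  11 110] [241.94545455 145.96363636]
```

View pics/c1.png

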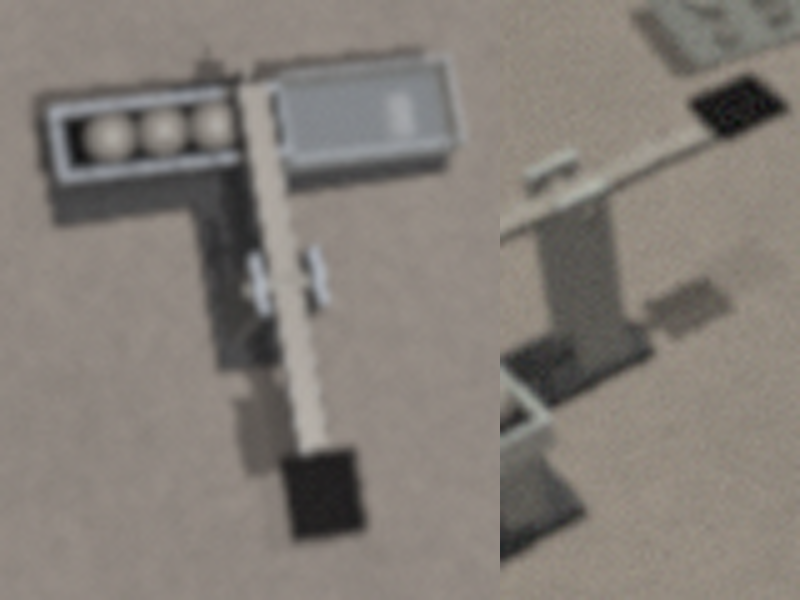

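```bash
cat > h.py <<'E'
import cv2,pickle,numpy as np
def ray(s,p):
    u=cv2.undistortPoints(np.array([[p]],float),s["mtx"],s["dist_coeffs"])[0,0]
    return s["eye"],s["rotation"]@np.r_[u,1]
def onz(s,p,z):
    e,d=ray(s,p); return e+d*(z-e[2])/d[2]
E
python3 - <<'E'
from h import *
from bench import arm
t=pickle.load(open("top.pkl","rb"));s=pickle.load(open("scene.pkl","rb"))
P=onz(t,(359.1,223.45),.137);P2=onz(s,(242,146),.137)
c=lambda x,y:((x+.5)/5-.5+295,(y+.5)/5-.5+125)
piv=onz(t,c(289,279),.139); end=onz(t,c(258,92),.137)
small=onz(t,(260*.7,346*.7),.137)
print(P,P2,piv,end,small)
d=piv-P;print(np.linalg.norm(d[:2]),np.degrees(np.arctan2(d[1],d[0])),np.degrees(np.arctan2(*(end-P)[1::-1])))
R=arm.get_state()["orientation"];p=arm.get_state()["tool_pos"]
print(arm.tcp_to_grasp)
T=(P+P2)/2
print("shift",R.T@(np.r_[T[:2],.2]-p), "tool x az",np.degrees(np.arctan2(R[1,0],R[0,0])))
E
```

```text
[ 0.51404986 -0.23977507  0.137     ] [ 0.51996484 -0.23736642  0.137     ] [ 0.62773015 -0.22122602  0.139     ] [ 0.72888254 -0.20485814  0.137     ] [0.45591046 0.22348435 0.137     ]
0.11518365318349451 9.267201595476768 9.231606761493369
0.0187
shift [-0.56876697 -0.55082622  0.03152649] tool x az 157.89560555067166
```

jog_arm(
  increments=[
    [[0,0,0,-0.03,-0.03,0,255],[0,0,0,-0.06,-0.06,0,255],[0,0,0,-0.09,-0.088,0,255],[0,0,0,-0.125,-0.121,0,255],[0,0,0,-0.16,-0.155,0,255]],
  ],
)

```text
time_s: 0.6
tool_pos: [0.2876, 0.2809, 0.231]
orientation: [[-0.927, 0.375, -0.0], [0.375, 0.927, -0.0], [-0.0, -0.0, -1.0]]
force: [1.3, -0.0, 0.4]
grip_width: 0.013
grasp_force: 0.0
```

jog_arm(
  increments=[
    [[0,0,0,-0.035,-0.034,0,255],[0,0,0,-0.07,-0.068,0,255],[0,0,0,-0.105,-0.102,0,255],[0,0,0,-0.14,-0.136,0,255],[0,0,0,-0.175,-0.169,0,255]],
  ],
)

```text
time_s: 1.1
tool_pos: [0.3861, 0.0582, 0.2312]
orientation: [[-0.926, 0.376, 0.0], [0.376, 0.926, 0.0], [0.0, 0.0, -1.0]]
force: [1.4, 0.5, -0.7]
grip_width: 0.0002
grasp_force: 0.0
```

jog_arm(
  increments=[
    [[0,0,0,-0.035,-0.034,0,255],[0,0,0,-0.07,-0.068,0,255],[0,0,0,-0.105,-0.102,0,255],[0,0,0,-0.14,-0.136,0,255],[0,0,0,-0.17,-0.165,0,255]],
  ],
)

```text
time_s: 1.6
tool_pos: [0.4818, -0.1592, 0.2309]
orientation: [[-0.926, 0.378, -0.0], [0.378, 0.926, 0.0], [0.0, -0.0, -1.0]]
force: [0.8, 0.4, -0.4]
grip_width: -0.0002
grasp_force: 0.0
```

jog_arm(
  increments=[
    [[0,0,8,-0.025,-0.025,0,255],[0,0,16,-0.045,-0.045,0,255],[0,0,24,-0.063,-0.062,0,255],[0,0,32,-0.064,-0.062,0,255],[0,0,40,-0.064,-0.062,0,255]],
  ],
)

```text
time_s: 2.1
tool_pos: [0.5173, -0.2391, 0.2303]
orientation: [[-0.461, 0.887, -0.001], [0.887, 0.461, 0.001], [0.001, -0.001, -1.0]]
force: [0.1, 0.7, -0.4]
grip_width: 0.0004
grasp_force: 0.0
```

jog_arm(
  increments=[
    [[0,0,8,0,0,0.015,255],[0,0,16,0,0,0.03,255],[0,0,18.5,0,0,0.045,255],[0,0,18.5,0,0,0.06,255],[0,0,18.5,0,0,0.07,255]],
  ],
)

```text
time_s: 2.6
tool_pos: [0.5165, -0.2378, 0.1597]
orientation: [[-0.163, 0.987, -0.002], [0.987, 0.163, 0.001], [0.001, -0.002, -1.0]]
force: [-0.4, -0.2, -0.3]
grip_width: -0.0
grasp_force: 0.0
```

Run:
```python
from bench import arm, snapshot
import cv2, numpy as np
s=snapshot("scene")["img"];w=snapshot("wrist")["img"]
a=cv2.resize(s[105:205,160:260],(400,400),interpolation=cv2.INTER_CUBIC)
b=cv2.resize(w,(400,300)); b=np.vstack([b,np.zeros((100,400,3),np.uint8)])
cv2.imwrite("pics/c2.png",np.hstack([a,b])[:,:,::-1])
st=arm.get_state();print(st["time_s"],st["tool_pos"],st["orientation"],st["qpos"],st["force"])
```

```text
2.7 [ 0.51604454 -0.23761088  0.1595039 ] [[-0.16327942  0.98657365 -0.00350091]
 [ 0.98657753  0.16328573  0.00159769]
 [ 0.00214788 -0.00319305 -0.9999926 ]] [-4.31499849e-01  3.74146597e-01 -1.62946170e-01  1.03755179e+00
 -1.29576992e-05  9.75278917e-01] [0.35375311 0.41644247 0.15201034]
```

View pics/c2.png

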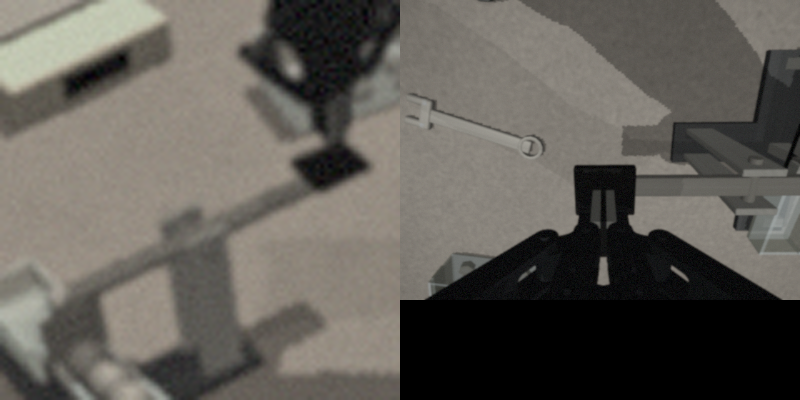

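The scene crop shows the closed fingertips at (330,140), just above the black paddle. The wrist view has the paddle at (605,190), centred under the fingertips. I'll press down now.

jog_arm(
  increments=[
    [[0,0,0,0,0,0.01,255],[0,0,0,0,0,0.02,255],[0,0,0,0,0,0.03,255],[0,0,0,0,0,0.04,255],[0,0,0,0,0,0.05,255]],
  ],
)

```text
time_s: 3.2
tool_pos: [0.518, -0.2384, 0.111]
orientation: [[-0.163, 0.987, 0.002], [0.987, 0.163, -0.0], [-0.001, 0.001, -1.0]]
force: [2.3, -0.6, 3.6]
grip_width: -0.0001
grasp_force: 1.5
```

jog_arm(
  increments=[
    [[0,0,0,0,0,0.002,255],[0,0,0,0,0,0.004,255],[0,0,0,0,0,0.006,255],[0,0,0,0,0,0.007,255],[0,0,0,0,0,0.007,255]],
  ],
)

```text
time_s: 3.7
tool_pos: [0.5178, -0.2382, 0.1046]
orientation: [[-0.163, 0.987, 0.001], [0.987, 0.163, -0.0], [-0.0, 0.001, -1.0]]
force: [1.7, 1.1, 2.9]
grip_width: -0.0002
grasp_force: 1.4
```

Run:
```python
from bench import arm, snapshot
import cv2, numpy as np
s=snapshot("scene")["img"];w=snapshot("top")["img"]
a=cv2.resize(s[105:255,130:263],(400,450),interpolation=cv2.INTER_CUBIC)
b=cv2.resize(w[120:270,280:413],(400,450),interpolation=cv2.INTER_CUBIC)
cv2.imwrite("pics/c3.png",np.hstack([a,b])[:,:,::-1])
st=arm.get_state();print(st["time_s"],st["tool_pos"],st["force"])
```

```text
3.8 [ 0.51778086 -0.23823788  0.10463793] [1.46258991 0.51821008 4.10757037]
```

View pics/c3.png

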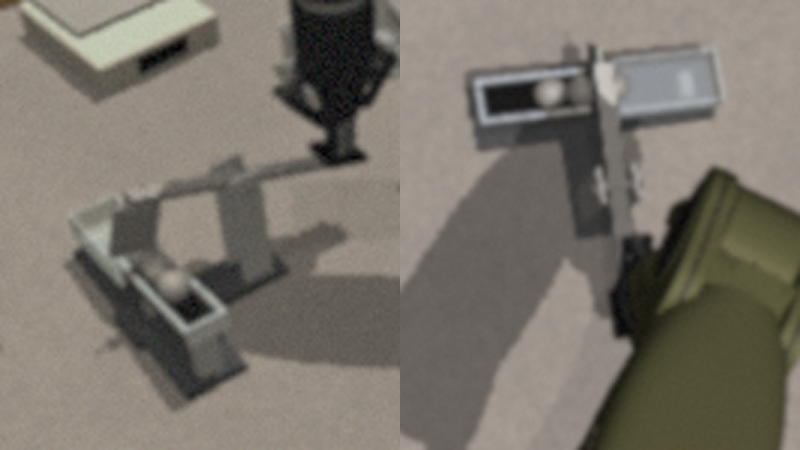

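The gate is up and the balls are rolling: the first is under the lever end at (612,85), and the last is at (548,92). I'll press 3 mm deeper for margin and hold.

jog_arm(
  increments=[
    [[0,0,0,0,0,0.001,255],[0,0,0,0,0,0.002,255],[0,0,0,0,0,0.003,255],[0,0,0,0,0,0.003,255],[0,0,0,0,0,0.003,255]],
  ],
)

```text
time_s: 4.3
tool_pos: [0.5173, -0.2384, 0.1012]
orientation: [[-0.163, 0.987, -0.0], [0.987, 0.163, -0.0], [-0.0, -0.0, -1.0]]
force: [1.4, -1.4, 3.3]
grip_width: -0.0001
grasp_force: 1.4
```

jog_arm(
  increments=[
    [[0,0,0,0,0,0,255],[0,0,0,0,0,0,255],[0,0,0,0,0,0,255],[0,0,0,0,0,0,255],[0,0,0,0,0,0,255]],
  ],
)

```text
time_s: 4.8
tool_pos: [0.5174, -0.2383, 0.1013]
orientation: [[-0.163, 0.987, -0.0], [0.987, 0.163, -0.0], [-0.0, -0.0, -1.0]]
force: [0.6, -0.6, 4.1]
grip_width: 0.0
grasp_force: 1.4
```

jog_arm(
  increments=[
    [[0,0,0,0,0,0,255],[0,0,0,0,0,0,255],[0,0,0,0,0,0,255],[0,0,0,0,0,0,255],[0,0,0,0,0,0,255]],
  ],
)

```text
time_s: 5.3
tool_pos: [0.5174, -0.2383, 0.1013]
orientation: [[-0.163, 0.987, -0.0], [0.987, 0.163, -0.0], [-0.0, -0.0, -1.0]]
force: [1.2, 0.0, 3.3]
grip_width: -0.0
grasp_force: 1.5
```

jog_arm(
  increments=[
    [[0,0,0,0,0,0,255],[0,0,0,0,0,0,255],[0,0,0,0,0,0,255],[0,0,0,0,0,0,255],[0,0,0,0,0,0,255]],
  ],
)

```text
time_s: 5.8
tool_pos: [0.5174, -0.2383, 0.1013]
orientation: [[-0.163, 0.987, -0.0], [0.987, 0.163, -0.0], [-0.0, -0.0, -1.0]]
force: [0.7, -1.4, 3.5]
grip_width: -0.0001
grasp_force: 1.5
```

Run:
```python
from bench import arm, snapshot
import cv2, numpy as np
s=snapshot("scene")["img"];w=snapshot("top")["img"]
a=cv2.resize(s[105:255,130:263],(400,450),interpolation=cv2.INTER_CUBIC)
b=cv2.resize(w[120:270,280:413],(400,450),interpolation=cv2.INTER_CUBIC)
cv2.imwrite("pics/c4.png",np.hstack([a,b])[:,:,::-1])
st=arm.get_state();print(st["time_s"],st["tool_pos"],st["force"])
```

```text
5.9 [ 0.51736797 -0.23827298  0.10131697] [1.44317157 0.48346107 3.68497278]
```

View pics/c4.png

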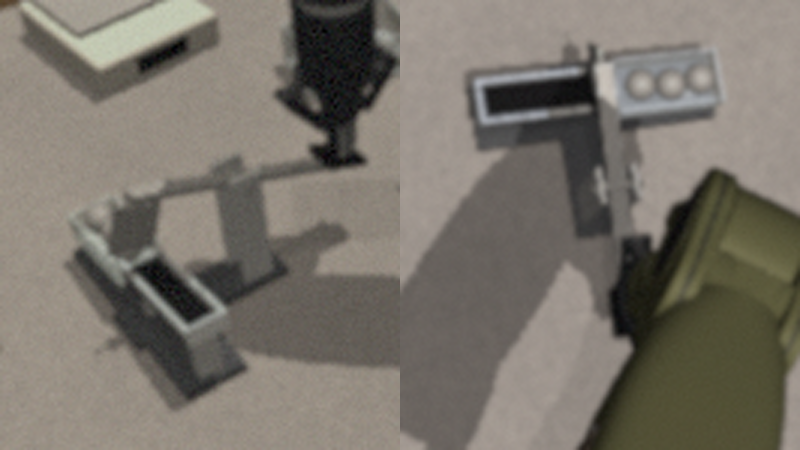

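All three balls are in the tray at (640–703,80) and the lane is empty. I'll release by lifting the fingers straight up.

jog_arm(
  increments=[
    [[0,0,0,0,0,-0.01,255],[0,0,0,0,0,-0.02,255],[0,0,0,0,0,-0.03,255],[0,0,0,0,0,-0.045,255],[0,0,0,0,0,-0.06,255]],
  ],
)

```text
time_s: 6.4
tool_pos: [0.5175, -0.2377, 0.1623]
orientation: [[-0.164, 0.987, 0.0], [0.987, 0.164, 0.001], [0.001, 0.001, -1.0]]
force: [-0.2, -0.1, -1.1]
grip_width: 0.0
grasp_force: 0.0
```

jog_arm(
  increments=[
    [[0,0,0,0,0,-0.02,255],[0,0,0,0,0,-0.04,255],[0,0,0,0,0,-0.06,255],[0,0,0,0,0,-0.07,255],[0,0,0,0,0,-0.07,255]],
  ],
)

```text
time_s: 6.9
tool_pos: [0.5185, -0.2384, 0.2331]
orientation: [[-0.163, 0.987, 0.003], [0.987, 0.163, -0.001], [-0.002, 0.003, -1.0]]
force: [0.0, 0.6, 0.6]
grip_width: -0.0003
grasp_force: 0.0
```

jog_arm(
  increments=[
    [[0,0,0,0,0,0,255],[0,0,0,0,0,0,255],[0,0,0,0,0,0,255],[0,0,0,0,0,0,255],[0,0,0,0,0,0,255]],
  ],
)

```text
time_s: 7.4
tool_pos: [0.5172, -0.2381, 0.2308]
orientation: [[-0.163, 0.987, -0.001], [0.987, 0.163, 0.0], [0.001, -0.001, -1.0]]
force: [0.6, -0.4, 0.4]
grip_width: -0.0003
grasp_force: 0.0
```

Run:
```python
from bench import arm, snapshot
import cv2, numpy as np
s=snapshot("scene")["img"];w=snapshot("top")["img"]
a=cv2.resize(s[105:255,130:263],(400,450),interpolation=cv2.INTER_CUBIC)
b=cv2.resize(w[120:270,280:413],(400,450),interpolation=cv2.INTER_CUBIC)
cv2.imwrite("pics/c5.png",np.hstack([a,b])[:,:,::-1])
st=arm.get_state();print(st["time_s"],st["tool_pos"],st["force"])
```

```text
7.5 [ 0.51730352 -0.23817851  0.23109938] [-0.35588627  1.07020684  0.50500718]
```

View pics/c5.png

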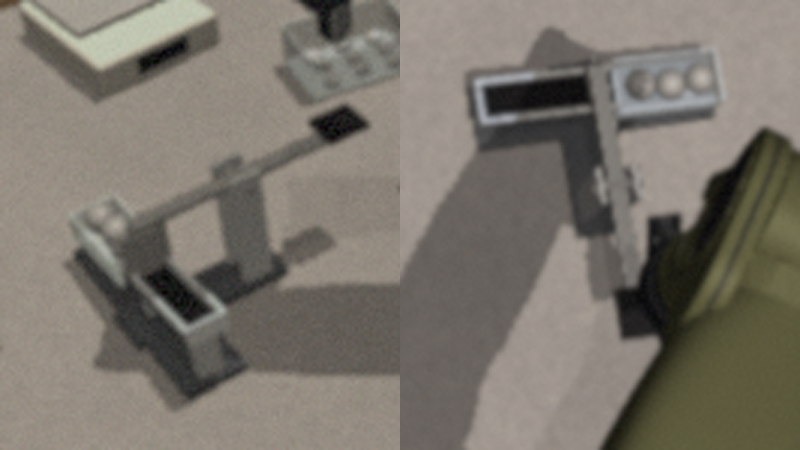

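The paddle is back up at (340,122), the gate is shut, all three balls are in the tray, and the fingers are clear.

```bash
python3 -c "
from bench import arm
print(arm.finish_job())"
```

```text
the job is handed in; nothing more can be done
None
```

The three large balls are in their catch tray, the gate is shut again, the gripper touched only the paddle, and the job was handed in at about 7.5 s.

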